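Shut the gate and load two pucks into a gravity tube magazine

TASK

Get the puck feeder ready: turn its grey gate knob clockwise until the white pointer lines up with the red index mark, which swings the orange stop arm across the tube's outlet. Then push the two resin pucks off the loading deck into the mouth so that they slide down end to end, the blue one first against the stop arm and the yellow one right behind it. Leave the blue bottle and the red cup where they stand.

Things in the scene. Friction and masses are not known exactly. Their poses are not given: they have to be found in the camera images.
- magazine: Puck feeder fixed to the bench, slick white plastic (friction about 0.25) on aluminium legs. Origin at bench height under the middle of the tube's mouth; own z up, own -y downhill. Level loading deck: own x -100..100, y 0..160 mm, top z = 80 mm, 4 mm high lip along both sides. Two grey flares 22 mm high lead to the mouth: inner faces 33 mm either side of x = 0 at y = 0, 82 mm at y = 45.
- mouth (a point): Middle of the tube's mouth, on the edge where the level deck breaks off into the tube (magazine x 0, y 0, z 80 mm). The tube falls at 24 degrees along magazine -y: 66 mm wide inside, walls 6 mm thick and 41 mm high, one strap across it at y -58 to -75 mm, 38 mm above the floor (top z = 99 mm). A puck slides down by itself once its centre is about 10 mm past this edge.
- stop_end (a point): Middle of the lower end of the tube's floor (magazine x 0, y -114, z 29 mm): the outlet, open onto the bench unless the stop arm shuts it. When loaded, the pucks' underside centres lie at magazine y = -84 (blue) and -29 mm (yellow), tilted 24 degrees.
- gate_knob (a joint): Gate knob angle, rad, about a vertical axis, clockwise from above, 0 to 2.1. At 0 its white pointer and the orange stop arm (55 mm long, 10 thick, z 34-66 mm, under the dial) point along magazine -y; at 1.571 along magazine -x: pointer on the red index mark, arm across the outlet (shut). Starts at 0.45 to 0.8. Stiff (0.08 N m, more if turned fast), no detent, stays where left.
- knob_grip (a point): On the knob's axis at gripping height (magazine x 48, y -127, z 137 mm). The grip is an upright grey bar 44 mm long, 14 wide, z 110 to 152 mm, its long side along the pointer, on a disc 42 mm across with top at z = 110 mm; the fixed black dial below is 60 mm across. Own axes turn with the knob: own -y is where the pointer points.
- puck_blue: Blue cast resin puck, 60 mm across, 26 mm high, 0.12 kg, shallow ring-shaped recess on top. Lies flat on the loading deck. Origin at the centre of its underside, z up.
- puck_yellow: Yellow cast resin puck, same size and weight as the blue one, lying beside it on the deck. Origin at the centre of its underside, z up.
- blue_bottle: Blue plastic bottle with white cap, 68x69x165 mm, standing left of the feeder; to be left alone. Origin at the centre of its underside.
- red_cup: Red cup, 69 mm wide, 90 mm high; to be left alone. Origin at the centre of its underside.
Things that resemble listed ones, but are neither listed nor needed, are in the scene too. Of the things that look like the puck_blue, the larger one is meant.

How it is judged:
By the outcome, as a careful person would: the job done as asked, in the order asked, and still so for the second after the job is handed in, with the robot touching nothing.
It also fails if it takes over 54 s, if anything falls off the work surface, if the arm or the gripper's body presses on something with over 40 N, if the wrist force passes 120 N, or if a joint passes its speed limit or range.

ROBOT

A 6-joint arm with a two-finger parallel gripper is mounted at the origin on a cart in front of the work surface, level with it; the furniture and walls round the work are solid. World frame = base frame: x ahead of the robot, y to its left, z up, the work surface at z = 0. Lengths are in m, angles in rad, forces in N, time in s.
With the tool pointing down it reaches from about 0.375 to 0.975 m from the base axis. Payload 3.8 kg.
Tool frame: the origin (TCP) lies on the centre line of the jaws, within the pads' length; the fingertips stand 14 mm ahead of it and the grasp point (between the pads) lies 5 mm behind it (arm.tip_reach is the distance from the TCP to the fingertips, in m); y points along the fingers, z is the direction in which the jaws open and shut, and the axes are right-handed (so a half turn about y gives the same grasp; the last joint's range is limited). The gripper opens to 85 mm and grips with 20 to 120 N. Pads are 22 mm wide; open, the fingers measure 114 mm over their backs; the gripper's body (76 mm by 85 mm) begins 54 mm behind the grasp point. The pads swing forward as they close: fully open they stand 13 mm farther back than shut.
Start: joints at [-0.037, 0.264, 1.604, -0, 1.274, -0.037], TCP at [0.675, -0, 0.245] pointing down, gripper open.
Joint ranges: [-2.63, 2.63], [-0.94, 2.18], [0.31, 2.57], [-1.31, 4.45], [0, 2.66], [-2.55, 2.55]. Speed limits (rad/s): [2.57, 2.57, 3.14, 3.14, 3.14, 3.14].

INTERFACE

Orientations are given as a rotation vector (axis times angle).
In Python, from plant import arm gives the robot as it stands. The module is installed in compiled form; this text tells all that it offers.
- The arm moves only by the tool carry_out, never from a script. Its argument "targets" is a list of rows, each a list of 7 numbers: the shift along the tool's x, y, z in mm, then the turn, a rotation vector about the tool's x, y, z in degrees, then the opening in per cent of the stroke, from 0 (shut) to 100 (fully open). A call has 1 to 20 rows; each row is the pose to reach, as a shift and turn from the pose commanded when the call began, along the tool's axes at that moment; what a row does not reach only later rows make up. A row lasts 1/10 s, in which the tool goes at most 50 mm and 8.59 degrees, less where a joint would pass 70% of its speed; a pose out of reach is approached as far as the arm can. A call with a gripper value outside its range is refused whole. The fingers move at their own pace and stop on an object; the grip force is fixed at half the most. Time passes only in rows, so rows that repeat a pose let the fingers close. It gives the time, the measured TCP pose, the force and the opening at its end, in the units of the state.
- arm.sense(): the state, without advancing time (a new reading comes with each control period).
- arm.capture(name): name is "scene" or "side" or "wrist"; returns a dict with "frame" (384x512x3 uint8, red, green, blue), "vertical_fov" (degrees; the focal length in pixels is half the picture's height over the tangent of half this angle, whatever the lens; pixels are square), "cx", "cy" (the principal point, pixels), "camera_from_world" (4x4, takes a point from world to camera coordinates). Camera axes: x right, y up, looking along -z (the intrinsics and any distortion apply to the point x, -y, -z); pixel columns grow to the right and rows downward; lengths in m; the calibration is good to about 2 mm. The wrist camera is an equidistant fisheye: a pixel r from the principal point sees the ray r / f radians off the axis. A picture is of the moment at which its call begins. There is no depth.
- arm.hand_in(): hands the job in, once; it reports no verdict.
The state is a dict: "clock": time; "qpos": joint angles; "qvel": joint speeds; "tau": joint torques, N m; "position": TCP position; "eef_rot": TCP orientation; "force": force on the tool from outside, world axes, zero at the start; "ft_torque": the same for the moment, N m; "opening": finger opening in m.
Only numpy, scipy, OpenCV 4.12 (cv2) and the standard library are available. Lean on these libraries where they do the work, as an engineer would, in place of code of your own. Each camera call takes 0.05 s, during which the arm holds its last target. There are 200 camera calls.

## Working session

There is one attempt and no reset: what is moved stays moved. The work goes in short steps, Python scripts to look and compute and a tool call to move; the robot and the scene stay as the last step left them, time stands still between calls to the robot, and variables do not carry over. Pictures are saved under pics/ and viewed, about 8 in all and at most 12, crops included, and the job is handed in when it is done.

Besides the shell and the picture viewer there is one more tool, called after ">>>" as a command line: name --pt "numbers of a row" for each row, then --argument value for the rest. carry_out: Moves the arm, as the interface text tells. Its arguments: {"type":"object","properties":{"targets":{"type":"array"}},"required":["targets"]}

```bash
mkdir -p pics; cat > h.py <<'E'
import numpy as np, cv2
from plant import arm
from scipy.spatial.transform import Rotation as R
def cap(n,f):
    d=arm.capture(n); cv2.imwrite('pics/'+f,d['frame'][:,:,::-1]); 
    np.savez('pics/'+f+'.npz',T=d['camera_from_world'],fov=d['vertical_fov'],cx=d['cx'],cy=d['cy'],im=d['frame'],fish=(n=='wrist'))
    return d
def load(f): return np.load('pics/'+f+'.npz')
def F(d): return 192/np.tan(np.radians(float(d['fov'])/2))
def ray(d,u,v):
    f=F(d);x=(u-d['cx'])/f;y=(v-d['cy'])/f
    if bool(d['fish']):
        r=np.hypot(x,y);s=np.sin(r)/r if r>1e-9 else 1;c=np.array([x*s,-y*s,-np.cos(r)])
    else: c=np.array([x,-y,-1.])
    T=d['T'];return -T[:3,:3].T@T[:3,3], T[:3,:3].T@c
def onz(d,u,v,z):
    o,r=ray(d,u,v);return o+r*(z-o[2])/r[2]
def proj(d,P):
    T=d['T'];c=T[:3,:3]@np.array(P)+T[:3,3];f=F(d);x,y,z=c[0],-c[1],-c[2]
    if bool(d['fish']):
        r=np.hypot(x,y);t=np.arctan2(r,z);k=t/r if r>1e-9 else 1/z
    else:k=1/z
    return np.array([float(d['cx'])+f*x*k,float(d['cy'])+f*y*k])
E
python3 - <<'E'
from h import *
s=arm.sense();print(s)
ims=[]
for n in ['scene','side','wrist']:
    d=cap(n,n+'0.png');print(n,d['vertical_fov'],d['cx'],d['cy'],np.round(d['camera_from_world'],3).tolist())
    cv2.imwrite(f'pics/{n}0b.png',cv2.resize(d['frame'][:,:,::-1],(800,600),interpolation=cv2.INTER_CUBIC))
E
```

```text
{'clock': 0.0, 'qpos': array([-3.68987766e-02,  2.64786659e-01,  1.60539818e+00, -2.16075707e-05,
        1.27371435e+00, -3.68999119e-02]), 'qvel': array([-0.00058135,  0.00132015, -0.00143481, -0.00073101,  0.00106977,
        0.00098559]), 'tau': array([ 6.10465631e-04, -5.15121067e+01, -3.67308676e+01, -4.07824507e-05,
        1.31324201e-02,  1.46811578e-05]), 'position': array([6.74282916e-01, 1.85487739e-05, 2.43926373e-01]), 'eef_rot': array([-1.21085338,  1.21092228, -1.20805556]), 'force': array([-0.05739534, -0.25239812, -0.65594407]), 'ft_torque': array([-0.00712548,  0.00561049,  0.02802735]), 'opening': 0.08542921394435028}
scene 48.3968281858853 260.84840129789904 197.73612021469785 [[-0.633, -0.774, 0.009, 0.524], [0.355, -0.28, 0.892, -0.122], [-0.688, 0.567, 0.452, -0.894], [0.0, 0.0, 0.0, 1.0]]
side 44.846144397628315 256.08870765485034 192.2866958054029 [[-1.0, 0.017, 0.008, 0.41], [-0.004, -0.589, 0.808, 0.117], [0.018, 0.808, 0.589, -1.592], [0.0, 0.0, 0.0, 1.0]]
wrist 65.70646984690485 254.86673796812673 190.08726362472913 [[1.0, 0.0, -0.002, -0.674], [-0.001, 0.956, -0.293, 0.037], [0.002, 0.293, 0.956, -0.38], [0.0, 0.0, 0.0, 1.0]]
```

View pics/scene0b.png

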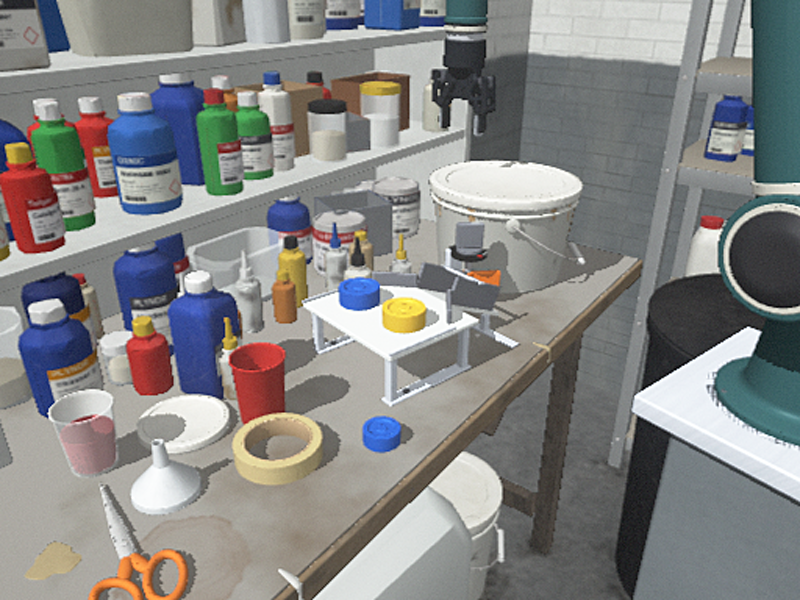

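View pics/wrist0b.png

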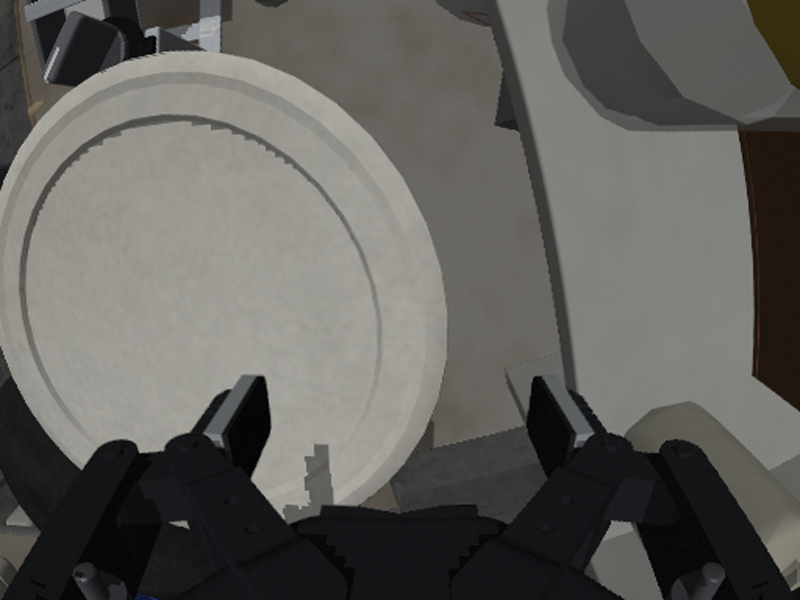

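The scene picture shows the deck with blue puck (359,293) and yellow (404,315) in 800x600 pixels. The knob is at (468,240) close to the white bucket. The wrist picture shows the bucket lid below the tool, with the knob at the top left (80,50).

```bash
python3 - <<'E'
import cv2
im=cv2.imread('pics/scene0.png')[140:265,180:350]
cv2.imwrite('pics/c1.png',cv2.resize(im,None,fx=4.7,fy=4.7,interpolation=cv2.INTER_CUBIC))
E
```

```text
(no output)
```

View pics/c1.png

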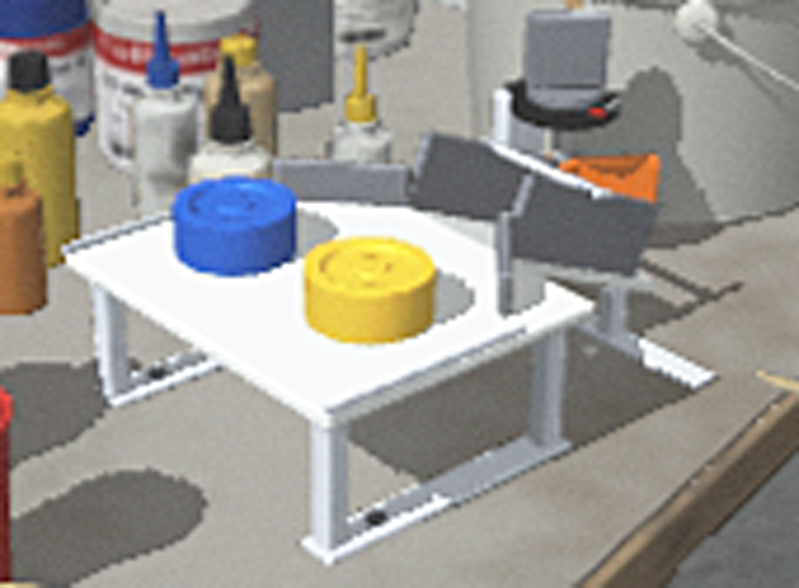

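View pics/side0b.png

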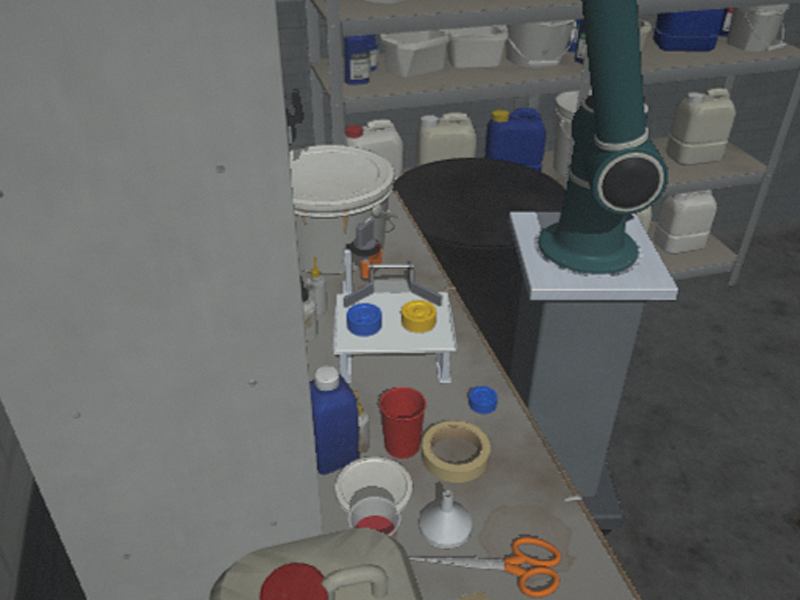

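The crop shows the deck corners at crop pixels (65,250), (325,415) and (597,307), the pucks' tops at (236,203) and (371,263), and the knob bar top at about (567,20). In the side view magazine -y runs roughly along world -y. I'll fit the pose to these points.

```bash
python3 - <<'E'
from h import *
from scipy.optimize import least_squares
d=load('scene0.png'); s=load('side0.png')
px=lambda a,b:np.array([a/4.7+180,b/4.7+140])
pts=[(d,(100,160,80),px(65,258)),(d,(-100,160,80),px(325,415)),(d,(-100,0,80),px(597,309)),
 (s,(100,160,80),(334*.64,349*.64)),(s,(-100,160,80),(455*.64,349*.64)),(d,(48,-127,152),px(567,22)),(d,(48,-127,110),px(567,97))]
def W(p,m):
    c,sn=np.cos(p[2]),np.sin(p[2]);return [p[0]+(c*m[0]-sn*m[1])/1e3,p[1]+(sn*m[0]+c*m[1])/1e3,m[2]/1e3]
f=lambda p:np.concatenate([proj(D,W(p,m))-q for D,m,q in pts])
r=least_squares(f,[.6,.3,0]);print(r.x,np.round(r.fun,1))
p=r.x
for n,m in dict(knob=(48,-127,137),mouth=(0,0,80)).items():print(n,W(p,m))
c,sn=np.cos(p[2]),np.sin(p[2])
for n,q,qs in [('blue',px(236,203),(365,311)),('yel',px(371,263),(419,308))]:
    for D,uv in((d,q),(s,np.array(qs)*.64)):
        w=onz(D,*uv,.106);e=w[:2]-p[:2];print(n,w,'mag',[c*e[0]+sn*e[1],-sn*e[0]+c*e[1]])
E
```

```text
[0.42632278 0.28466434 0.00998153] [-0.3 -1.8 -0.7  0.3 -0.4 -1.2  0.4  1.7  1.9  0.8  1.3 -2.3  0.4 -2.5]
knob [np.float64(0.4755880261384842), np.float64(0.15814977274887962), 0.137]
mouth [np.float64(0.4263227846102308), np.float64(0.28466434098970655), 0.08]
blue [0.47087034 0.38167726 0.106     ] mag [np.float64(0.04551365472036398), np.float64(0.0965634421142915)]
blue [0.47668655 0.37107464 0.106     ] mag [np.float64(0.05122374907530615), np.float64(0.08590329187074965)]
yel [0.38182972 0.37132401 0.106     ] mag [np.float64(-0.04362586754906741), np.float64(0.08709945012794329)]
yel [0.38564588 0.36326854 0.106     ] mag [np.float64(-0.03989030309580987), np.float64(0.07900629769802532)]
```

```bash
python3 - <<'E'
from h import *
s=arm.sense();print(np.round(R.from_rotvec(s['eef_rot']).as_matrix(),3))
w=load('wrist0.png');T=w['T'];print('cam',-T[:3,:3].T@T[:3,3])
d=load('scene0.png');sd=load('side0.png')
# bucket height: left/right rim extents in scene, side ; lid points from wrist for trial z
for z in (.14,.16,.18,.2,.22):
    print(z,[np.round(onz(w,a*.64,b*.64,z)[:2],3).tolist() for a,b in((200,52),(447,320),(330,130),(2,300))],
    'scene',[np.round(onz(d,a*.64,b*.64,z)[:2],3).tolist() for a,b in((430,190),(582,190),(505,163))],
    'side',[np.round(onz(sd,a*.64,b*.64,z)[:2],3).tolist() for a,b in((394,175),(345,146))])
E
```

```text
[[ 0.    -0.002  1.   ]
 [-1.     0.     0.   ]
 [-0.    -1.    -0.002]]
cam [0.67488305 0.07629591 0.37300382]
0.14 [[0.571, 0.139], [0.7, -0.008], [0.641, 0.091], [0.394, 0.002]] scene [[0.679, 0.069], [0.503, -0.16], [0.73, -0.19]] side [[0.424, -0.068], [0.535, -0.217]]
0.16 [[0.58, 0.134], [0.698, -0.001], [0.643, 0.09], [0.418, 0.009]] scene [[0.629, 0.113], [0.462, -0.103], [0.678, -0.132]] side [[0.424, -0.028], [0.532, -0.172]]
0.18 [[0.588, 0.128], [0.696, 0.007], [0.646, 0.089], [0.442, 0.015]] scene [[0.579, 0.157], [0.422, -0.047], [0.625, -0.074]] side [[0.424, 0.013], [0.529, -0.128]]
0.2 [[0.597, 0.123], [0.694, 0.014], [0.649, 0.088], [0.466, 0.021]] scene [[0.53, 0.201], [0.382, 0.009], [0.572, -0.016]] side [[0.425, 0.053], [0.527, -0.083]]
0.22 [[0.606, 0.117], [0.692, 0.021], [0.652, 0.086], [0.49, 0.028]] scene [[0.48, 0.245], [0.342, 0.066], [0.52, 0.042]] side [[0.425, 0.094], [0.524, -0.038]]
```

>>> carry_out --pt "0 0 0 0 0 0 100"

```text
clock: 0.25
position: [0.6747, 0.0, 0.2446]
eef_rot: [-1.21, 1.21, -1.209]
force: [0.7, -0.3, 0.9]
opening: 0.0853
```

>>> carry_out --pt "-30 0 -40 0 0 0 40" --pt "-60 0 -80 0 0 0 40" --pt "-90 0 -120 0 0 0 40" --pt "-120 0 -160 0 0 0 40" --pt "-158 0 -199 0 0 0 40" --pt "-158 0 -199 0 0 0 40" --pt "-158 0 -199 0 0 0 40"

```text
clock: 0.95
position: [0.4753, 0.1588, 0.2456]
eef_rot: [-1.21, 1.206, -1.208]
force: [-0.1, -0.2, -0.2]
opening: 0.034
```

```bash
python3 - <<'E'
from h import *
d=cap('wrist','w1.png');print(arm.sense()['position'],arm.sense()['opening'],F(d))
cv2.imwrite('pics/w1b.png',cv2.resize(d['frame'][:,:,::-1],(800,600),interpolation=cv2.INTER_CUBIC))
E
```

```text
Traceback (most recent call last):
  File "h.py", line 9, in F
    def F(d): return 192/np.tan(np.radians(float(d['fov'])/2))
                                                 ~^^^^^^^
KeyError: 'fov'
```

```bash
python3 - <<'E'
import cv2
cv2.imwrite('pics/w1b.png',cv2.resize(cv2.imread('pics/w1.png'),(800,600),interpolation=cv2.INTER_CUBIC))
E
```

```text
(no output)
```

View pics/w1b.png

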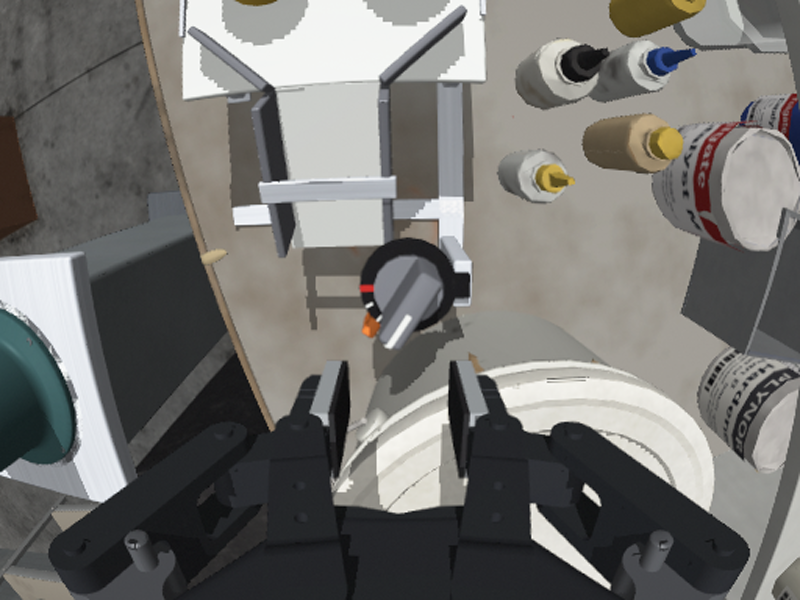

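The wrist view shows the knob at (408,285), with the red mark on the left at (367,289) and the pointer toward the lower left. The deck's front corners are at (183,98) and (487,80). I'll zoom in on the knob.

```bash
python3 - <<'E'
from h import *
im=cv2.imread('pics/w1.png')[130:240,200:340]
cv2.imwrite('pics/c2.png',cv2.resize(im,None,fx=5,fy=5,interpolation=cv2.INTER_CUBIC))
w=load('w1.png');a=[onz(w,u*.64,v*.64,.080) for u,v in((183,98),(487,80),(276,84),(381,82))];print(np.round(a,4))
e=a[1]-a[0];print('yaw',np.arctan2(e[1],e[0]),'len',np.hypot(*e[:2]),'mid',(a[0]+a[1])/2)
E
```

```text
[[0.3318 0.2832 0.08  ]
 [0.5309 0.2875 0.08  ]
 [0.3977 0.2859 0.08  ]
 [0.4645 0.2844 0.08  ]]
yaw 0.021721586741213453 len 0.19913472540918695 mid [0.43138085 0.28533542 0.08      ]
```

View pics/c2.png

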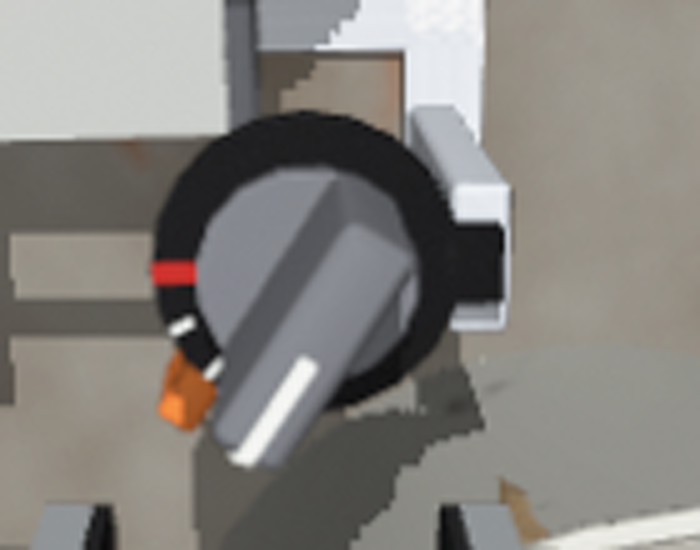

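The crop shows the bar's top-face corners at about (355,222), (413,268), (275,467) and (218,430). The white pointer stripe points to the lower left, and the red mark is at (173,272).

```bash
python3 - <<'E'
from h import *
w=load('w1.png');q=lambda u,v,z:onz(w,u/5+200,v/5+130,z)
c=[q(*p,.152) for p in((355,222),(413,268),(275,467),(218,430))];c=np.array(c);print(np.round(c,4),c.mean(0))
e=(c[2]+c[3]-c[0]-c[1])/2;print('len',np.hypot(*e[:2]),'angle cw from -y',np.degrees(np.arctan2(-e[0],-e[1])))
a,b=q(310,362,.152),q(240,460,.152);e=b-a;print('stripe',np.degrees(np.arctan2(-e[0],-e[1])))
print('dial left',q(152,268,.103),'right',q(457,262,.103),'top',q(308,110,.103),'red',q(173,272,.104))
yaw=.018;p=np.array([.4314,.2853]);print('fit knob',p+[[np.cos(yaw)*.048+np.sin(yaw)*.127],[np.sin(yaw)*.048-np.cos(yaw)*.127]][0] if 0 else (p[0]+.048*np.cos(yaw)+.127*np.sin(yaw),p[1]+.048*np.sin(yaw)-.127*np.cos(yaw)))
r=c.mean(0)
for z in(.14,.155,.17,.185):print(z,[np.round(onz(w,u*.64,v*.64,z)[:2],3).tolist() for u,v in((545,360),(345,480),(450,375))])
E
```

```text
[[0.488  0.1797 0.152 ]
 [0.4972 0.1723 0.152 ]
 [0.4757 0.1386 0.152 ]
 [0.4665 0.1451 0.152 ]] [0.48183906 0.15891917 0.152     ]
len 0.040315035656640553 angle cw from -y 32.103938294099926
stripe 33.44313690617569
dial left [0.4523321  0.15834383 0.103     ] right [0.51039781 0.15971676 0.103     ] top [0.48172765 0.18878476 0.103     ] red [0.4563963  0.15784579 0.104     ]
fit knob (np.float64(0.48167810076794954), np.float64(0.1591845267892638))
0.14 [[0.56, 0.126], [0.442, 0.04], [0.505, 0.117]]
0.155 [[0.555, 0.133], [0.444, 0.053], [0.503, 0.125]]
0.17 [[0.549, 0.14], [0.446, 0.065], [0.501, 0.132]]
0.185 [[0.544, 0.147], [0.448, 0.078], [0.499, 0.14]]
```

>>> carry_out --pt "0 0 6.5 0 8 0 30" --pt "-0.5 0 6.5 0 16 0 30" --pt "-0.5 0 6.5 0 24 0 30" --pt "-0.5 0 6.5 0 33 0 30" --pt "-0.5 0 6.5 0 33 0 30" --pt "-0.5 25 6.5 0 33 0 30" --pt "-0.5 50 6.5 0 33 0 30" --pt "-0.5 70 6.5 0 33 0 30" --pt "-0.5 83 6.5 0 33 0 30" --pt "-0.5 93 6.5 0 33 0 30" --pt "-0.5 103 6.5 0 33 0 30" --pt "-0.5 103 6.5 0 33 0 30"

```text
clock: 2.2
position: [0.482, 0.1581, 0.1411]
eef_rot: [-0.882, 1.62, -1.619]
force: [-0.3, 0.7, -0.9]
opening: 0.0258
```

>>> carry_out --pt "-0.7 0 0 0 0 0 0" --pt "-0.7 0 0 0 0 0 0" --pt "-0.7 0 0 0 0 0 0" --pt "-0.7 0 0 0 0 0 0" --pt "-0.7 0 0 0 0 0 0"

```text
clock: 2.7
position: [0.4827, 0.1591, 0.1426]
eef_rot: [-0.88, 1.619, -1.619]
force: [-3.2, -0.3, 1.1]
opening: 0.0131
```

Gripped, with small forces. Now I turn 56° clockwise at about 4° per row.

>>> carry_out --pt "0 0 0 0 4 0 0" --pt "0 0 0 0 8 0 0" --pt "0 0 0 0 12 0 0" --pt "0 0 0 0 16 0 0" --pt "0 0 0 0 20 0 0" --pt "0 0 0 0 24 0 0" --pt "0 0 0 0 28 0 0" --pt "0 0 0 0 32 0 0" --pt "0 0 0 0 36 0 0" --pt "0 0 0 0 40 0 0" --pt "0 0 0 0 44 0 0" --pt "0 0 0 0 48 0 0" --pt "0 0 0 0 51 0 0" --pt "0 0 0 0 54 0 0" --pt "0 0 0 0 56 0 0" --pt "0 0 0 0 56 0 0" --pt "0 0 0 0 56 0 0"

```text
clock: 4.4
position: [0.4839, 0.1571, 0.1427]
eef_rot: [-0.018, 2.207, -2.216]
force: [0.7, -8.6, 0.1]
opening: 0.0127
```

```bash
python3 - <<'E'
from h import *
s=arm.sense();print(s['force'],s['ft_torque'],np.round(R.from_rotvec(s['eef_rot']).as_matrix(),3),s['qpos'])
cap('wrist','w2.png')
im=cv2.imread('pics/w2.png')
cv2.imwrite('pics/w2b.png',cv2.resize(im,(800,600),interpolation=cv2.INTER_CUBIC))
E
```

```text
[ 0.7017776  -8.581107    0.08878696] [-1.21572971 -0.02647094 -0.09200407] [[-1.     0.002  0.018]
 [-0.018 -0.004 -1.   ]
 [-0.002 -1.     0.004]] [ 0.26754459  0.03874568  2.06127484 -0.00469737  1.04062617  1.8228218 ]
```

View pics/w2b.png

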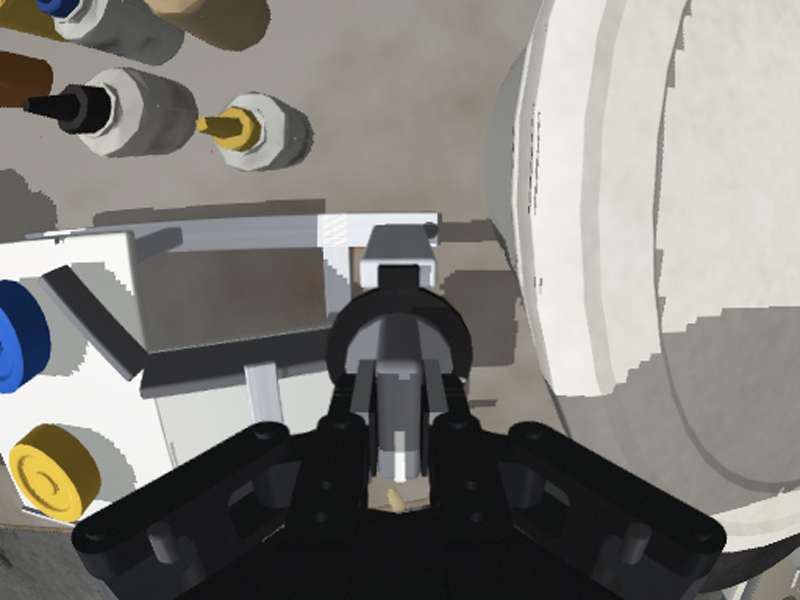

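Turned, with the tool at 89°. The white pointer at (400,455) points away from the camera. I release, rise, and go to a viewpoint between the knob and the deck.

>>> carry_out --pt "0 0 0 0 0 0 30" --pt "0 0 0 0 0 0 30" --pt "0 0 0 0 0 0 30" --pt "0 -20 0 0 0 0 30" --pt "0 -50 0 0 0 0 30" --pt "0 -85 0 0 0 0 30" --pt "0 -107 0 0 0 0 40" --pt "20 -107 -35 0 0 0 60" --pt "45 -107 -70 0 0 0 80" --pt "84 -107 -112 0 0 0 80" --pt "84 -107 -112 0 0 0 80" --pt "84 -107 -112 0 0 0 80"

```text
clock: 5.65
position: [0.3962, 0.2708, 0.2496]
eef_rot: [-0.022, 2.211, -2.21]
force: [0.9, -0.2, 0.4]
opening: 0.0683
```

```bash
python3 - <<'E'
from h import *
s=arm.sense();print(s['position'],s['opening'])
cap('wrist','w3.png')
im=cv2.imread('pics/w3.png')
cv2.imwrite('pics/w3b.png',cv2.resize(im,(800,600),interpolation=cv2.INTER_CUBIC))
E
```

```text
[0.39616481 0.27080723 0.24959437] 0.0683069243718691
```

View pics/w3b.png

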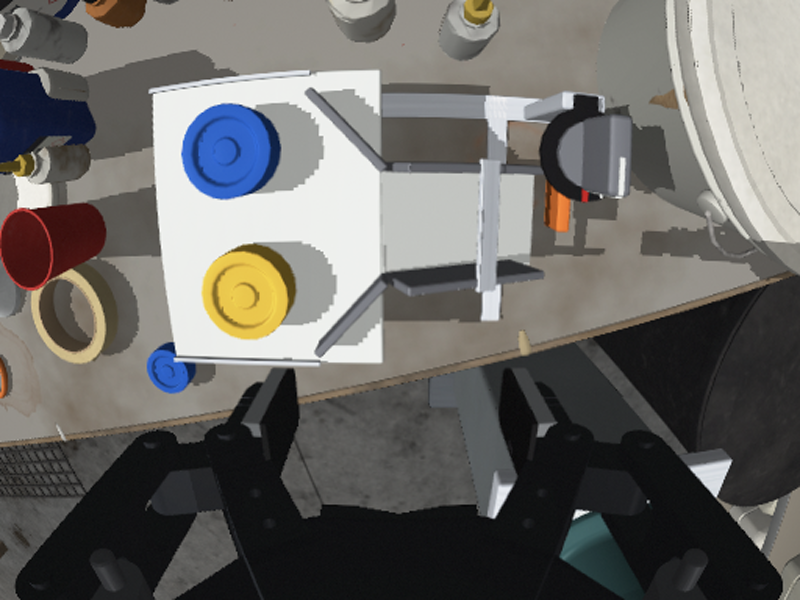

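The picture shows the orange arm at (557,205) across the outlet, the pointer stripe at about (624,177) and the red mark at (586,197). The puck tops are at (229,150) and (244,294). I'll zoom in on the knob and compute.

```bash
python3 - <<'E'
from h import *
im=cv2.imread('pics/w3.png')[50:160,325:425]
cv2.imwrite('pics/c3.png',cv2.resize(im,None,fx=5,fy=5,interpolation=cv2.INTER_CUBIC))
w=load('w3.png');q=lambda u,v,z:onz(w,u*.64,v*.64,z)
a,b=q(380,70,.08),q(382,362,.08);e=a-b;yaw=np.arctan2(e[1],e[0]);m=(a+b)/2
print('yaw',yaw,'len',np.linalg.norm(e),'mouth',m, 'tube edges',q(384,171,.08),q(384,274,.08))
for n,p in(('blue',(229,150)),('yel',(244,294))):
    x=q(*p,.105);e=x-m;print(n,x,'mag',np.cos(yaw)*e[0]+np.sin(yaw)*e[1],-np.sin(yaw)*e[0]+np.cos(yaw)*e[1])
E
```

```text
yaw 0.021384829381217926 len 0.19748026946635655 mouth [0.43015076 0.28464289 0.08      ] tube edges [0.46325447 0.28291553 0.08      ] [0.39549262 0.28185591 0.08      ]
blue [0.47819993 0.37661226 0.105     ] mag 0.05000478421988161 0.09092089659580169
yel [0.38727336 0.37071495 0.105     ] mag -0.04102710235997919 0.08696923296679791
```

View pics/c3.png

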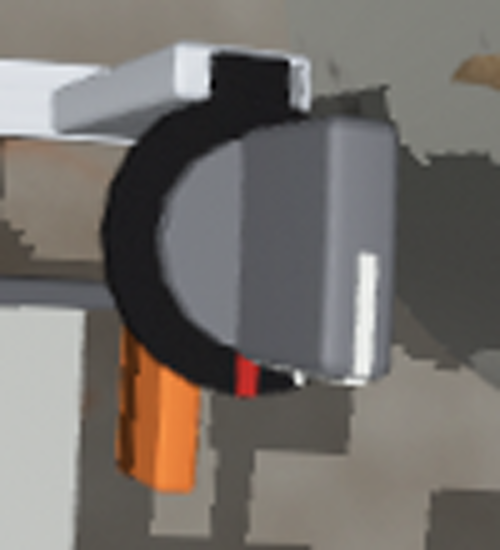

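```bash
python3 - <<'E'
from h import *
w=load('w3.png');q=lambda u,v,z:onz(w,u/5+325,v/5+50,z)
for n,a,b,z in(('stripe',(368,253),(362.5,380),.152),('edgeL',(332,125),(323,370),.152),('edgeR',(394,135),(386,370),.152),('base edge',(242,140),(239,355),.110),('arm topR',(162,380),(157,490),.066)):
    A,B=q(*a,z),q(*b,z);e=B-A;print(n,np.round(A,4),np.round(B,4),np.degrees(np.arctan2(-e[0],-e[1])))
c=np.array([.4818,.159]);r=q(247,376,.104);e=r[:2]-c;print('red',r,np.degrees(np.arctan2(-e[0],-e[1])))
E
```

```text
stripe [0.4802 0.1575 0.152 ] [0.4592 0.1568 0.152 ] 88.09490951820538
edgeL [0.5005 0.1653 0.152 ] [0.4602 0.1644 0.152 ] 88.69523711732495
edgeR [0.5004 0.1536 0.152 ] [0.4613 0.1525 0.152 ] 88.2829837590217
base edge [0.5006 0.1641 0.11  ] [0.4596 0.1623 0.11  ] 87.51261547820945
arm topR [0.4508 0.162  0.066 ] [0.4264 0.1612 0.066 ] 87.97998931553002
red [0.45536764 0.15778943 0.104     ] 87.37775953740409
```

The knob is within about 1° of the red mark. Now I grip the blue puck with the jaws along y.

>>> carry_out --pt "-25 0 -32 0 0 0 100" --pt "-55 20 -70 0 0 0 100" --pt "-82 40 -105.5 0 0 0 100" --pt "-82 75 -105.5 0 0 0 100" --pt "-82 110 -105.5 0 0 0 100" --pt "-82 135 -105.5 0 0 0 100" --pt "-82 148 -105.5 0 0 0 100" --pt "-82 155 -105.5 0 0 0 100" --pt "-82 155 -105.5 0 0 0 70" --pt "-82 155 -105.5 0 0 0 55" --pt "-82 155 -105.5 0 0 0 55" --pt "-82 155 -105.5 0 0 0 55" --pt "-82 155 -105.5 0 0 0 55"

```text
clock: 7.0
position: [0.4784, 0.3773, 0.0964]
eef_rot: [-0.016, 2.213, -2.209]
force: [0.5, -0.9, 6.3]
opening: 0.0582
```

>>> carry_out --pt "0 -4 0 0 0 0 55" --pt "10 -5 5 0 0 0 55" --pt "25 -5 12 0 0 0 55" --pt "40 -5 22 0 0 0 55" --pt "49 -5 32 0 0 0 55" --pt "49 -5 34.5 0 0 0 55" --pt "49 -3 34.5 0 0 0 55" --pt "49 -3 34.5 0 0 0 55" --pt "49 -3 34.5 0 0 0 100" --pt "49 -3 34.5 0 0 0 100" --pt "49 -3 34.5 0 0 0 100" --pt "49 -20 34.5 0 0 0 100" --pt "49 -60 34.5 0 0 0 100" --pt "49 -100 34.5 0 0 0 100" --pt "49 -100 34.5 0 0 0 50"

```text
clock: 8.5
position: [0.4326, 0.344, 0.2015]
eef_rot: [-0.008, 2.216, -2.199]
force: [-0.1, 0.7, -0.2]
opening: 0.0732
```

```bash
python3 - <<'E'
from h import *
s=arm.sense();print(s['position'],s['force'])
cap('wrist','w4.png');cap('scene','s4.png')
a=cv2.imread('pics/w4.png');b=cv2.imread('pics/s4.png')[120:312,150:406]
cv2.imwrite('pics/w4b.png',np.vstack([cv2.resize(a,(448,336)),cv2.resize(b,(448,264))]) if 0 else np.hstack([cv2.resize(a,(400,300)),cv2.resize(b,(400,300))]))
E
```

```text
[0.43257251 0.34403975 0.20154192] [-0.09004151  0.73004825 -0.18572593]
```

View pics/w4b.png

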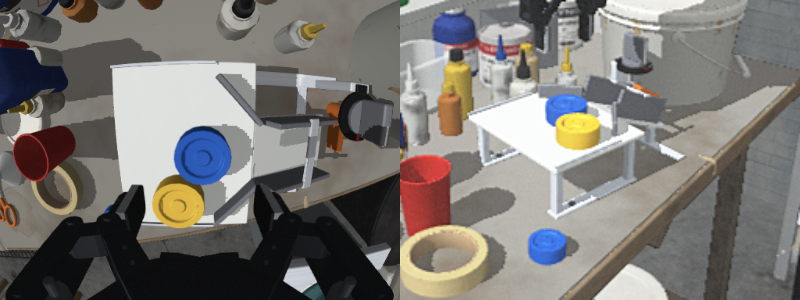

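Blue is now at (203,152) in the left half, in front of the mouth. It nudged yellow, now at (178,201), which is still flat on the deck. I'll measure both.

```bash
python3 - <<'E'
from h import *
w=load('w4.png');q=lambda u,v,z:onz(w,u*1.28,v*1.28,z)
m=np.array([.4305,.2846,.08]);yaw=.0205
hsv=cv2.cvtColor(w['im'],cv2.COLOR_RGB2HSV)
for n,p in(('blue',(204,153)),('yel',(179,202))):
    x=q(*p,.105);e=x-m;print(n,x,'mag',np.cos(yaw)*e[0]+np.sin(yaw)*e[1],-np.sin(yaw)*e[0]+np.cos(yaw)*e[1])
a,b=q(252,63,.08),q(251,220,.08);print(a,b)
E
```

```text
blue [0.43469873 0.34132928 0.105     ] mag 0.005360721341019512 0.05663129163687404
yel [0.3767439 0.3677198 0.105    ] mag -0.05204096935234947 0.0842042618617881
[0.52913698 0.29124037 0.08      ] [0.33582506 0.27685327 0.08      ]
```

>>> carry_out --pt "-3 0 -25 0 0 0 0" --pt "-3 0 -52.5 0 0 0 0" --pt "-3 0 -52.5 0 0 0 0" --pt "-3 0 -52.5 0 0 0 0" --pt "-3 0 -52.5 0 0 0 0" --pt "-3 0 -52.5 0 0 0 0"

```text
clock: 9.2
position: [0.4304, 0.3927, 0.1935]
eef_rot: [-0.02, 2.212, -2.215]
force: [0.4, -0.5, 0.5]
opening: 0.0002
```

```bash
python3 - <<'E'
from h import *
s=arm.sense();print(s['position'],s['opening'],arm.tip_reach,np.round(R.from_rotvec(s['eef_rot']).as_matrix(),3))
E
```

```text
[0.43043696 0.39272041 0.1935166 ] 0.00020073652907687904 0.014 [[-1.    -0.001  0.017]
 [-0.017 -0.001 -1.   ]
 [ 0.001 -1.     0.001]]
```

>>> carry_out --pt "0 40 0 0 0 0 0" --pt "0 75 0 0 0 0 0" --pt "0 91 0 0 0 0 0" --pt "0 91 0 0 0 0 0" --pt "0 91 8 0 0 0 0" --pt "0.5 91 15 0 0 0 0" --pt "1 91 22 0 0 0 0" --pt "1.5 91 30 0 0 0 0" --pt "2 91 38 0 0 0 0" --pt "2 91 46 0 0 0 0" --pt "2.5 91 54 0 0 0 0" --pt "2.5 91 62 0 0 0 0" --pt "3 91 69 0 0 0 0" --pt "3 91 75 0 0 0 0" --pt "3 91 80 0 0 0 0" --pt "3 91 83 0 0 0 0" --pt "3 91 83 0 0 0 0"

```text
clock: 10.9
position: [0.4292, 0.3103, 0.1032]
eef_rot: [-0.019, 2.213, -2.213]
force: [-0.4, 0.5, -0.2]
opening: 0.0002
```

```bash
python3 - <<'E'
from h import *
s=arm.sense();print(s['position'],s['force'])
cap('wrist','w5.png');cap('scene','s5.png')
a=cv2.imread('pics/w5.png');b=cv2.imread('pics/s5.png')[120:270,170:370]
cv2.imwrite('pics/w5b.png',np.hstack([cv2.resize(a,(400,300)),cv2.resize(b,(400,300),interpolation=cv2.INTER_CUBIC)]))
E
```

```text
[0.42915097 0.31026406 0.10316679] [-0.37701997  0.50903729 -0.23814158]
```

View pics/w5b.png

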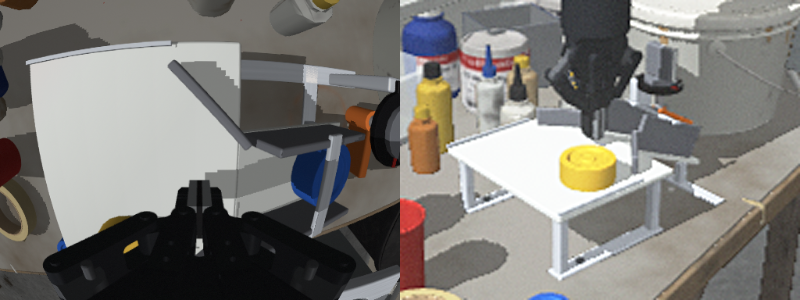

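Blue slid down against the orange arm, visible at (320,175) in the left half. Yellow still lies on the deck at (587,165) in the right half. I rise to the earlier viewpoint and locate yellow by colour.

>>> carry_out --pt "0 -40 0 0 0 0 0" --pt "0 -80 0 0 0 0 0" --pt "10 -120 10 0 0 0 60" --pt "33 -147 41 0 0 0 100" --pt "33 -147 41 0 0 0 100" --pt "33 -147 41 0 0 0 100" --pt "33 -147 41 0 0 0 100" --pt "33 -147 41 0 0 0 100"

```text
clock: 11.8
position: [0.3965, 0.2692, 0.2485]
eef_rot: [-0.023, 2.212, -2.215]
force: [-0.1, -0.2, -0.3]
opening: 0.0845
```

```bash
cat > loc.py <<'E'
from h import *
def blob(w,lo,hi,box):
    hsv=cv2.cvtColor(w['im'],cv2.COLOR_RGB2HSV);m=cv2.inRange(hsv,lo,hi);k=np.zeros_like(m);k[box[1]:box[3],box[0]:box[2]]=1;m*=k
    n,l,st,c=cv2.connectedComponentsWithStats(m);i=1+np.argmax(st[1:,4]);return st[i],l==i
M=np.array([.4305,.2846]);Y=.0205
def mag(x):
    e=x[:2]-M;return np.array([np.cos(Y)*e[0]+np.sin(Y)*e[1],-np.sin(Y)*e[0]+np.cos(Y)*e[1]])
def fit(w,mask):
    # silhouette fit of a puck on the deck: bounding box of projected cylinder
    from scipy.optimize import least_squares
    ys,xs=np.where(mask);hull=np.array([xs.min(),xs.max()+1,ys.min(),ys.max()+1])
    t=np.linspace(0,2*np.pi,40)
    def f(p):
        P=np.array([proj(w,(p[0]+.03*np.cos(a),p[1]+.03*np.sin(a),z)) for a in t for z in(.081,.106)])
        return np.array([P[:,0].min(),P[:,0].max(),P[:,1].min(),P[:,1].max()])-hull
    r=least_squares(f,[.39,.36],diff_step=1e-3);return r.x,r.fun
E
python3 - <<'E'
from loc import *
s=arm.sense();print(s['position'],s['opening'])
cap('wrist','w6.png');w=load('w6.png')
st,m=blob(w,(18,120,90),(33,255,255),(80,90,260,260));print(st)
x,r=fit(w,m);print(x,r,'mag',mag(x))
w=load('w3.png');st,m=blob(w,(18,120,90),(33,255,255),(80,90,260,260));x,r=fit(w,m);print('check w3',st,x,r)
E
```

```text
[0.39651817 0.26920431 0.24850117] 0.08445340786582439
[ 131  171   58   60 2420]
[0.37039821 0.36913368] [-1.36117861  1.25430201 -0.80843614  0.95943366] mag [-0.05835634  0.08574792]
check w3 [ 129  156   60   61 2535] [0.3859451  0.37120927] [-0.68755853  0.62524307 -0.56729661  0.63334708]
```

>>> carry_out --pt "8 0 -35 0 0 0 100" --pt "16 0 -70 0 0 0 100" --pt "23 20 -99.5 0 0 0 100" --pt "23 60 -99.5 0 0 0 100" --pt "23 100 -99.5 0 0 0 100" --pt "23 130 -99.5 0 0 0 100" --pt "23 145 -99.5 0 0 0 100" --pt "23 152 -99.5 0 0 0 100" --pt "23 152 -99.5 0 0 0 70" --pt "23 152 -99.5 0 0 0 55" --pt "23 152 -99.5 0 0 0 55" --pt "23 152 -99.5 0 0 0 55" --pt "23 152 -99.5 0 0 0 55"

```text
clock: 13.15
position: [0.3735, 0.3692, 0.1002]
eef_rot: [-0.016, 2.214, -2.209]
force: [0.7, 0.5, 6.2]
opening: 0.0579
```

>>> carry_out --pt "0 -3 0 0 0 0 55" --pt "-12 -4 4 0 0 0 55" --pt "-28 -4 11 0 0 0 55" --pt "-44 -4 18 0 0 0 55" --pt "-56.5 -4 25 0 0 0 55" --pt "-56.5 -4 25 0 0 0 55" --pt "-56.5 -2 25 0 0 0 55" --pt "-56.5 -2 25 0 0 0 55" --pt "-56.5 -2 25 0 0 0 100" --pt "-56.5 -2 25 0 0 0 100" --pt "-56.5 -2 25 0 0 0 100" --pt "-56.5 -20 25 0 0 0 100" --pt "-56.5 -55 25 0 0 0 100" --pt "-56.5 -100 25 0 0 0 100" --pt "-56.5 -100 25 0 0 0 100" --pt "-56.5 -100 25 0 0 0 100" --pt "-56.5 -100 25 0 0 0 100"

```text
clock: 14.85
position: [0.4283, 0.3438, 0.1973]
eef_rot: [-0.021, 2.212, -2.214]
force: [0.2, -0.2, -0.4]
opening: 0.0856
```

```bash
python3 - <<'E'
from loc import *
s=arm.sense();print(s['position'],s['opening'])
cap('wrist','w7.png');w=load('w7.png')
st,m=blob(w,(18,120,90),(33,255,255),(150,100,380,290));print(st)
x,r=fit(w,m);print(x,r,'mag',mag(x))
E
```

```text
[0.42831388 0.34383786 0.19730323] 0.08564433554223123
[ 217  160   75   75 4276]
[0.42563028 0.34550535] [-0.45356476  0.45206322 -1.45148106  1.59883687] mag [-0.00362023  0.06099237]
```

>>> carry_out --pt "0 0 -25 0 0 0 0" --pt "0 0 -54 0 0 0 0" --pt "0 0 -54 0 0 0 0" --pt "0 0 -54 0 0 0 0" --pt "0 0 -54 0 0 0 0" --pt "0 40 -54 0 0 0 0" --pt "0 80 -54 0 0 0 0" --pt "0 93 -54 0 0 0 0" --pt "0 93 -54 0 0 0 0"

```text
clock: 15.8
position: [0.4263, 0.3958, 0.1024]
eef_rot: [-0.024, 2.211, -2.22]
force: [-0.2, 0.0, -0.1]
opening: 0.0002
```

>>> carry_out --pt "0 0 8 0 0 0 0" --pt "0 0 15 0 0 0 0" --pt "-0.5 0 22 0 0 0 0" --pt "-0.5 0 30 0 0 0 0" --pt "-1 0 38 0 0 0 0" --pt "-1 0 46 0 0 0 0" --pt "-1.5 0 54 0 0 0 0" --pt "-1.5 0 62 0 0 0 0" --pt "-1.5 0 69 0 0 0 0" --pt "-1.5 0 75 0 0 0 0" --pt "-1.5 0 81 0 0 0 0" --pt "-1.5 0 86 0 0 0 0" --pt "-1.5 0 86 0 0 0 0"

```text
clock: 17.1
position: [0.431, 0.3115, 0.1051]
eef_rot: [-0.019, 2.213, -2.214]
force: [0.1, 0.2, 0.7]
opening: 0.0002
```

>>> carry_out --pt "0 -15 -5 0 0 0 0" --pt "0 -55 -5 0 0 0 0" --pt "10 -100 0 0 0 0 0" --pt "33 -145 38 0 0 0 0" --pt "33 -145 38 0 0 0 0" --pt "33 -145 38 0 0 0 0" --pt "33 -145 38 0 0 0 0" --pt "33 -145 38 0 0 0 0"

```text
clock: 17.9
position: [0.3982, 0.2736, 0.2481]
eef_rot: [-0.023, 2.212, -2.216]
force: [0.4, -0.3, -0.0]
opening: 0.0
```

```bash
python3 - <<'E'
from loc import *
s=arm.sense();print(s['position'],s['force'])
cap('wrist','w8.png');cap('scene','s8.png')
a=cv2.imread('pics/w8.png')[30:240,80:430];b=cv2.imread('pics/s8.png')[120:270,160:410]
cv2.imwrite('pics/w8b.png',np.vstack([cv2.resize(a,(600,360),interpolation=cv2.INTER_CUBIC),cv2.resize(b,(600,240),interpolation=cv2.INTER_CUBIC)]))
E
```

```text
[0.39823969 0.27357912 0.24809568] [ 0.41975607 -0.2643378  -0.04804366]
```

View pics/w8b.png

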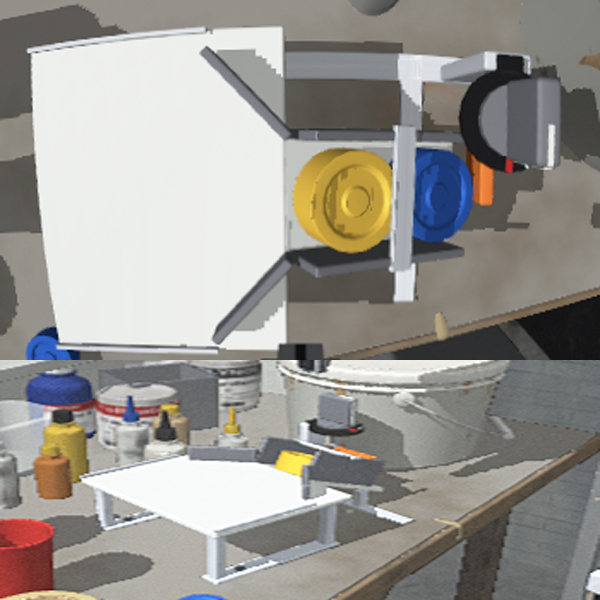

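Both pucks are in the tube: blue at (440,195) against the orange arm, and yellow at (345,200) touching it. I'll check the numbers against the nominal loaded pose and re-check the knob angle.

```bash
python3 - <<'E'
from loc import *
w=load('w8.png')
def W(x,y,z):return (M[0]+np.cos(Y)*x-np.sin(Y)*y,M[1]+np.sin(Y)*x+np.cos(Y)*y,z)
for n,y in(('yellow',-.029),('blue',-.084)):
    p=proj(w,W(0,y-.0106,.080+y*np.tan(np.radians(24))+.0238));print(n,'expected in view px',(p-[80,30])*600/350)
q=lambda u,v:onz(w,u*350/600+80,v*350/600+30,.152)
for a,b in(((552,125),(550,165)),((508,82),(507,162)),((559,85),(557,162))):
    e=q(*b)-q(*a);print(np.degrees(np.arctan2(-e[0],-e[1])))
a,b=load('s4.png')['im'].astype(int),load('s8.png')['im'].astype(int);d=np.abs(load('scene0.png')['im'].astype(int)-b).max(2)
print('changes bottle/cup region',(d[170:280,105:185]>40).sum())
E
```

```text
yellow expected in view px [353.51007757 197.31565969]
blue expected in view px [436.04297833 192.85545581]
88.46676982276404
87.3873277238533
87.67993782421355
changes bottle/cup region 0
```

```bash
python3 -c "
from plant import arm
print(arm.hand_in())"
```

```text
the job is handed in; nothing more can be done
None
```

The feeder is ready and the job is handed in, at about 18 s on the robot's clock. I turned the gate knob about 56° clockwise onto the red mark. Then I gripped each puck, slid it in front of the mouth and pushed it in from behind, blue first and yellow second.

**Knob:** the pointer measured about 87.4–88.5° in the last picture, against about 88.8° for the red mark. That is within about 1.5°, which is close to what the picture can resolve. The orange arm lies across the outlet.

**Pucks:** blue rests against the stop arm and yellow touches it from behind. Both are within about 5 pixels (enlarged view) of where the loaded pose should appear. The gripper was clear of everything.

**Bottle and cup:** comparing the first and last scene pictures showed no change in the area I took to hold them.

**One flaw:** while I was sliding blue to the mouth it pushed yellow about 15 mm sideways on the deck. I located yellow again before gripping it, and it had no effect on the result.

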